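# Roll the press roller over the chip and park it at the pointers

### The arm

A 7-joint arm with a two-finger parallel gripper is mounted at the origin on the work surface. World frame = base frame: x ahead of the robot, y to its left, z up, the work surface at z = 0. Lengths are in mm, angles in rad, forces in N, time in s.
With the tool pointing down it reaches from about 400 to 875 mm from the base axis. Payload 4.4 kg.
Tool frame: the origin (TCP) lies at the very end of the fingers, on their centre line; the grasp point (between the pads) lies 19 mm behind it; y points along the fingers, z is the direction in which the jaws open and shut, and the axes are right-handed (so a half turn about y gives the same grasp; the last joint's range is limited). The gripper opens to 85 mm and grips with 20 to 120 N. Pads are 22 mm wide; open, the fingers measure 114 mm over their backs; the gripper's body (76 mm by 85 mm) begins 54 mm behind the grasp point. The pads swing forward as they close: fully open they stand 13 mm farther back than shut.
Start: joints at [1.108, 0.628, 0.038, 1.517, -0.027, 0.996, -0.02], TCP at [251.233, -599.5, 231.313] pointing down, gripper open.
Joint ranges: [-3.06, 3.06], [-0.37, 2.12], [-1.25, 1.32], [0.18, 2.47], [-1.1, 4.24], [0.23, 1.98], [-2.94, 2.94]. Speed limits (rad/s): [2.57, 2.57, 3.14, 3.14, 3.14, 3.14, 3.14].

### API

Orientations are given as [roll, pitch, yaw] about the fixed x, y, z axes, in that order (R = Rz(yaw) Ry(pitch) Rx(roll)).
In Python, from cell import read_state, get_image, finish_job gives the robot as it stands. The module is installed in compiled form; this text tells all that it offers.
- The arm moves only by the tool servo_tool, never from a script. Its argument "increments" is a list of rows, each an object of numbers: "dx", "dy", "dz": the shift along the world's x, y, z in cm; "ax", "ay", "az": the turn, a rotation vector about the world's x, y, z in rad; "claw": the closure, from -1 (fully open) to 1 (shut). A call has 1 to 8 rows; each row is the pose to reach, as a shift and turn from the pose commanded when the call began; what a row does not reach only later rows make up. A row lasts 1/12 s, in which the tool goes at most 41.7 mm and 7.16 degrees, less where a joint would pass 70% of its speed; a pose out of reach is approached as far as the arm can. A call with a gripper value outside its range is refused whole. The fingers move at their own pace and stop on an object; the grip force is fixed at half the most. Time passes only in rows, so rows that repeat a pose let the fingers close. It gives the time, the measured TCP pose, the force and the opening at its end, in the units of the state.
- read_state(): the state, without advancing time (a new reading comes with each control period).
- get_image(name): name is "scene" or "side" or "wrist"; returns a dict with "color" (480x640x3 uint8, red, green, blue), "fov_y" (degrees; the focal length in pixels is half the picture's height over the tangent of half this angle, whatever the lens; pixels are square), "cx", "cy" (the principal point, pixels), "R" (3x3) and "t" (3): a world point X has camera coordinates R X + t. Camera axes: x right, y down, z forward; pixel columns grow to the right and rows downward; lengths in mm; the calibration is good to about 2 mm. A picture is of the moment at which its call begins. There is no depth.
- finish_job(): hands the job in, once; it reports no verdict.
The state is a dict: "clock": time; "qpos": joint angles; "qd": joint speeds; "tau": joint torques, N m; "eef_pos": TCP position; "tool_rot": TCP orientation; "force": force on the tool from outside, world axes, zero at the start; "torque": the same for the moment, N m; "width": finger opening in mm.
Only numpy, scipy, OpenCV 4.12 (cv2) and the standard library are available. Lean on these libraries where they do the work, as an engineer would, in place of code of your own. Each camera call takes 0.05 s, during which the arm holds its last target.

### The job

Press the cover onto the glass chip in the board: with the fingertips roll the steel roller along the board, across the chip, and stop it in line with the pair of pointers, its axis on the line between the two tips; pushing on its top works best. It must roll rather than be dragged, must not run away or be picked up, and the other things stay where they are. Leave it standing still.

Things in the scene. Friction and masses are not known exactly. Their poses are not given: they have to be found in the camera images.
- roller: plain steel roller with dark end caps lying on the board, diameter 60 mm, length 130 mm, 0.35 to 0.7 kg. Origin at its middle, on its axis, 30 mm above the board's top face; x along the roller; y and z turn as it rolls (z up at the start). It rests by itself; let go while rolling slowly (under 50 mm/s) it stops within about 5 mm, as the rubber brakes it.
- pointers: pair of small aluminium pointer blocks fixed to the board, facing each other across the roller's lane, 110 to 170 mm along the board from the roller, to either side of it. Origin midway between the tips, on the board's top face; x runs from tip to tip (tips at x = -91 and +91 mm), y along the rolling direction. Blocks 14 mm high, reaching out to x = 122 mm; the roller fits freely between.
- board: fixed flat press board, 250 mm (x) by 400 mm (y, the direction of rolling), 18 mm thick, dark rubber top, with a 75 x 50 mm glass chip set flush at its centre. Origin at the centre of its underside, on the bench; x runs along the roller (within a few degrees).
- vial: small capped glass vial, 24 mm wide, 50 mm high, standing at one end of the board about 168 mm from its centre: leave alone. Origin at the centre of its base.
- stopper: grey tapered stopper, 32 mm wide, 28 mm high, standing at the other end of the board: leave alone. Origin at the centre of its base.
- reagent: capped glass jar, 72 mm wide, 120 mm high, on the bench to the right: leave alone. Origin at the centre of its base.
- tipbox: white box with a clear lid, 85 x 125 x 70 mm, on the bench to the left: leave alone. Origin at the centre of its base.
- manifold: aluminium plate with rows of holes, 150 x 110 x 24 mm, on the bench to the right: leave alone. Origin at the centre of its base.
- screwdriver: yellow-handled screwdriver, about 200 mm long, lying on the bench to the left: leave alone. Origin near its middle, on the bench.
- beaker: glass beaker, 70 mm wide, 85 mm high, on the bench to the right: leave alone. Origin at the centre of its base.
Mind the look-alikes: they are no part of the job. What is shaped like the roller but blue is not meant.

How it is judged (in metres and radians):
On the way:
1. the roller has rolled through about half a turn (at least 155 degrees) on the board (angle between roller's own z axis and vertical above 2.7 rad), for 0.05 s.
At the end, for the whole second after the job is handed in: The roller rests on the board at the pointers: its middle within 8 mm of the line between the tips and within 20 mm of midway along it, its axis within 0.15 rad of that line, at rest (y of roller in the frame of pointers between -0.008 and 0.008 m and x of roller in the frame of pointers between -0.02 and 0.02 m and z of roller in the frame of pointers between 0.026 and 0.034 m and angle between the x axis of roller and the x axis of pointers, either way round below 0.15 rad and linear speed of roller below 0.01 m/s and angular speed of roller below 0.2 rad/s); the robot touches nothing.
It fails at once if the roller was lifted off the board (more than 7 mm) or fell off it (z of roller in the frame of board above 0.055 m or z of roller in the frame of board below 0.04 m).
It fails at once if the roller ran away (faster than 0.3 m/s) (linear speed of roller above 0.3 m/s).
It fails at once if another thing was moved more than 15 mm (distance of any of vial, stopper, reagent, tipbox, manifold, screwdriver, beaker from where it was at the start of the episode above 0.015 m).
It also fails if it takes over 61 s, if anything falls off the work surface, if the arm or the gripper's body presses on something with over 40 N, if the wrist force passes 120 N, or if a joint passes its speed limit or range.

## Working session

There is one attempt and no reset: what is moved stays moved. The work goes in short steps, Python scripts to look and compute and a tool call to move; the robot and the scene stay as the last step left them, time stands still between calls to the robot, and variables do not carry over. Pictures are saved under pics/ and viewed, and the job is handed in when it is done.

Besides the shell and the picture viewer there is one more tool, called after "Call:" by a JSON object that holds its "fn" and its "kwargs", one argument or row to a line. servo_tool: Moves the arm, as the interface text tells. Its arguments: {"type":"object","properties":{"increments":{"type":"array","items":{"type":"object","properties":{"dx":{"type":"number"},"dy":{"type":"number"},"dz":{"type":"number"},"ax":{"type":"number"},"ay":{"type":"number"},"az":{"type":"number"},"claw":{"type":"number"}}}}},"required":["increments"]}

```bash
mkdir -p pics
python3 - <<'E'
from cell import *
import cv2,pickle
s=read_state();print(s)
d={}
for n in ["scene","side","wrist"]:
    i=get_image(n);d[n]=i
    cv2.imwrite(f"pics/{n}0.png",i["color"][:,:,::-1]);print(n,i["fov_y"],i["cx"],i["cy"],i["R"],i["t"])
pickle.dump(d,open("d0.pkl","wb"))
E
```

```text
{'clock': 0.0, 'qpos': array([ 1.10822565,  0.62931284,  0.03844076,  1.51837724, -0.02698985,
        0.99630499, -0.02002432]), 'qd': array([ 1.69717862e-03, -1.04326533e-03,  1.78744389e-04,  9.51135033e-04,
        3.65315090e-05, -1.11847472e-03, -1.28663883e-03]), 'tau': array([-8.44148576e-05, -5.63403118e+01,  1.22627746e+00, -1.93443722e+01,
        1.09485284e-02,  1.05050305e-02,  4.75226685e-06]), 'eef_pos': array([ 250.96856738, -598.91325676,  230.40769326]), 'tool_rot': array([-1.57268051e+00, -3.12695433e-05, -2.74483998e+00]), 'force': array([ 0.02909531, -0.19001469,  0.15727646]), 'torque': array([-0.00985496,  0.01554179,  0.06197386]), 'width': 85.38173624257215}
scene 42.767422863670376 306.6154284814758 240.1774572837653 [[ 0.45367499  0.89116218  0.00299402]
 [ 0.63316667 -0.31996616 -0.70478481]
 [-0.62711959  0.32163896 -0.70941483]] [-240.25425325 -298.25231813 1751.77590486]
side 42.9561413812613 320.27119204160437 241.93470176871386 [[-0.94278769 -0.33304491 -0.01524674]
 [-0.22630494  0.6728694  -0.704296  ]
 [ 0.24482126 -0.66055118 -0.70974269]] [ 498.41227732  178.22991749 1557.82775064]
wrist 64.43413412551553 312.95057227393926 240.7508515352304 [[ 0.38643032 -0.92231694 -0.00175471]
 [-0.88775626 -0.37246475  0.27047891]
 [-0.25012084 -0.10296349 -0.9627243 ]] [-649.20360344  -36.59931025  377.34360476]
```

```bash
sleep 1; ls .
```

```text
d0.pkl
pics
```

View pics/scene0.png

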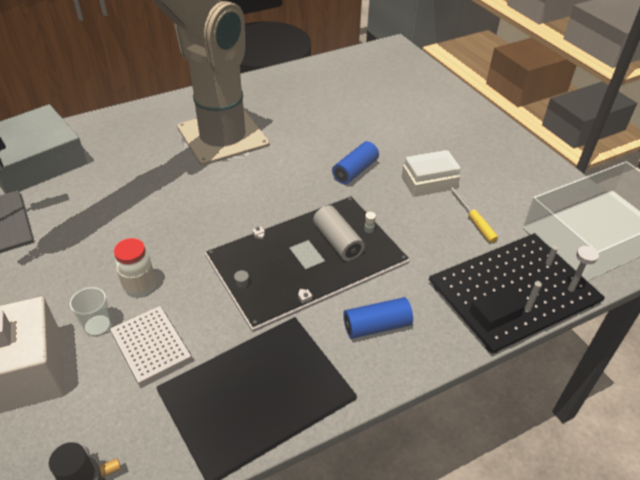

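View pics/side0.png

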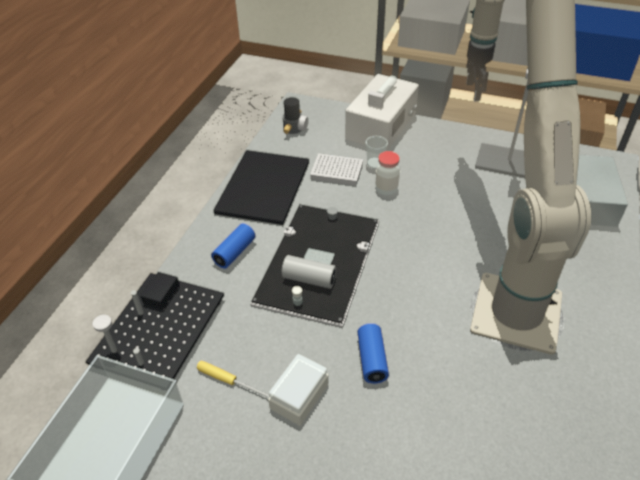

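View pics/wrist0.png

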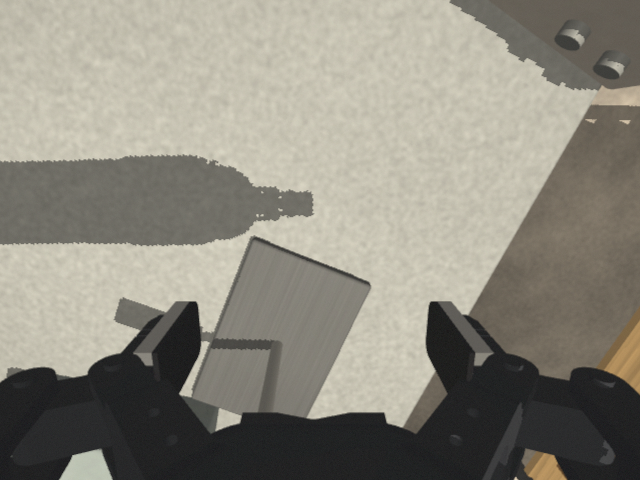

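Candidates for the roller in the scene view are the grey steel one on the board at (338,232), the blue one at (356,162) and the blue one at (378,317). I choose the grey one. The pointers are at about (259,232) and (304,295), with the stopper at (242,279) and the vial at (370,219). Next, close crops to check this.

```bash
cat > h.py <<'E'
import numpy as np, cv2, pickle
from scipy.optimize import least_squares
def K(i):
    f=240/np.tan(np.radians(i["fov_y"])/2)
    return f,i["cx"],i["cy"]
def ray(i,p,z):
    f,cx,cy=K(i); R=np.array(i["R"]);t=np.array(i["t"])
    d=R.T@np.array([(p[0]-cx)/f,(p[1]-cy)/f,1]); c=-R.T@t
    return c+d*(z-c[2])/d[2]
def proj(i,X):
    f,cx,cy=K(i); c=np.array(i["R"])@np.array(X,float)+np.array(i["t"])
    return np.array([f*c[0]/c[2]+cx,f*c[1]/c[2]+cy])
def crop(i,x,y,w,h,s,name):
    c=i["color"][y:y+h,x:x+w,::-1]
    cv2.imwrite(name,cv2.resize(np.ascontiguousarray(c),None,fx=s,fy=s,interpolation=cv2.INTER_CUBIC))
E
python3 - <<'E'
from h import *
d=pickle.load(open("d0.pkl","rb"))
crop(d["scene"],200,190,215,140,3.7,"pics/sc1.png")
crop(d["side"],245,195,140,130,4.6,"pics/sd1.png")
E
sleep 2
```

```text
(no output)
```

View pics/sc1.png

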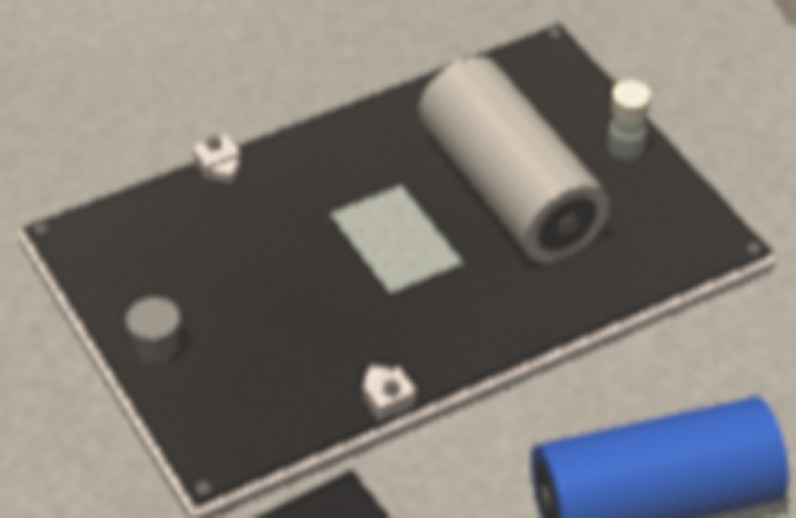

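View pics/sd1.png

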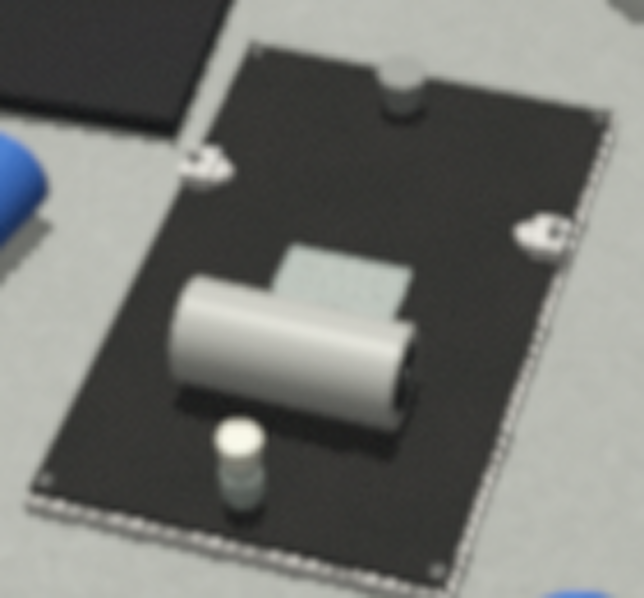

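```bash
cat >> h.py <<'E'
def hull(i,x,y,yaw,r=30,L=130,zc=48):
    u=np.array([np.cos(yaw),np.sin(yaw),0]);v=np.array([-u[1],u[0],0]);w=np.array([0,0,1])
    a=np.linspace(0,2*np.pi,72,endpoint=False)
    P=[proj(i,np.array([x,y,zc])+s*L/2*u+r*(np.cos(t)*v+np.sin(t)*w)) for s in(-1,1) for t in a]
    return cv2.convexHull(np.array(P,np.float32))[:,0]
def rmask(i,guess,thr=95):
    g=cv2.cvtColor(i["color"],cv2.COLOR_RGB2GRAY)
    S=4
    h=hull(i,*guess,r=38,L=150)
    lim=np.zeros(g.shape,np.uint8);cv2.fillConvexPoly(lim,h.astype(int),1)
    m=((g>thr)&(lim>0)).astype(np.uint8)
    c,_=cv2.findContours(m,cv2.RETR_EXTERNAL,cv2.CHAIN_APPROX_NONE)
    c=max(c,key=cv2.contourArea)
    return cv2.convexHull(c)[:,0].astype(np.float32),c[:,0].astype(np.float32)
def fitroller(imgs,guess):
    H=[(i,rmask(i,guess)[0]) for i in imgs]
    def res(p):
        r=[]
        for i,h in H:
            hp=hull(i,p[0],p[1],p[2]).astype(np.float32)
            r+= [cv2.pointPolygonTest(hp.reshape(-1,1,2),(float(a),float(b)),True)-0.5 for a,b in h]
        return np.array(r)
    s=least_squares(res,guess,loss="soft_l1",diff_step=1e-3,x_scale=[10,10,.1])
    return s.x,np.sqrt(np.mean(s.fun**2))
E
python3 - <<'E'
from h import *
d=pickle.load(open("d0.pkl","rb"))
sc,sd=d["scene"],d["side"]
S=lambda x,y,z:ray(sc,(x/3.7+200-.36,y/3.7+190-.36),z)
D=lambda x,y,z:ray(sd,(x/4.6+245-.4,y/4.6+195-.4),z)
A=np.array([S(*p,18) for p in [(22,230),(558,24),(775,257),(195,505)]])
B=np.array([D(*p,18) for p in [(612,115),(452,583),(30,493),(252,42)]])
# order A: left, top, right, bottom
print("A\n",A.round(1),"\nB\n",B.round(1), A.mean(0),B.mean(0))
print("tips scene",S(228,180,25),S(365,366,25))
print("tips side",D(515,232,25),D(233,172,25))
print("chip scene",np.mean([S(*p,18) for p in[(330,214),(402,185),(463,262),(392,294)]],0))
print("vial",S(627,152,18),D(242,505,18),"stopper",S(155,350,18),D(402,105,18))
g0=(S(465,75,48)+S(570,220,48))/2
guess=[g0[0],g0[1],np.arctan2(*(S(570,220,48)-S(465,75,48))[[1,0]])]
print(guess)
for im in ([sc],[sd],[sc,sd]): print(fitroller(im,guess))
E
```

```text
A
 [[ 428.  -208.    18. ]
 [ 409.5  184.8   18. ]
 [ 657.6  195.5   18. ]
 [ 670.  -196.3   18. ]] 
B
 [[ 421.7 -201.1   18. ]
 [ 403.5  184.2   18. ]
 [ 646.5  200.4   18. ]
 [ 663.5 -193.7   18. ]] [541.27361871  -6.01047517  18.        ] [533.79410201  -2.57122213  18.        ]
tips scene [452.04300923 -78.95059817  25.        ] [627.72287049 -70.13980549  25.        ]
tips side [447.63202913 -75.32507408  25.        ] [628.49431964 -69.48407246  25.        ]
chip scene [538.66812021  -4.23233704  18.        ]
vial [537.61141603 162.180956    18.        ] [530.88593378 170.26282744  18.        ] stopper [ 555.55122032 -172.37625049   18.        ] [ 551.08632621 -167.62601577   18.        ]
[np.float64(526.4432861046146), np.float64(85.4539921168847), np.float64(-0.03333512323047861)]
(array([ 5.06914826e+02,  8.27665659e+01, -7.28773260e-03]), np.float64(2.5758950582375966))
(array([5.37157344e+02, 7.14184526e+01, 3.12369594e-02]), np.float64(0.6436210553469651))
(array([5.26304566e+02, 7.64824879e+01, 2.94003422e-02]), np.float64(3.8541568749979467))
```

Run:
```python
from h import *
d=pickle.load(open("d0.pkl","rb"))
for n,g in (("scene",[535,75,.03]),("side",[537,71.4,.03])):
    i=d[n]
    for thr in(80,100,120):
        h,c=rmask(i,g,thr); print(n,thr,cv2.contourArea(h),h.min(0),h.max(0))
    try: print(fitroller([i],g))
    except Exception as e: print(e)
    im=i["color"][:,:,::-1].copy()
    im=cv2.resize(im,None,fx=4,fy=4,interpolation=cv2.INTER_CUBIC)
    h,_=rmask(i,g,95)
    cv2.polylines(im,[(h*4+2).astype(int)],True,(0,0,255),1)
    cv2.polylines(im,[(hull(i,*g)*4+2).astype(int)],True,(0,255,0),1)
    c=proj(i,[g[0],g[1],48])*4
    x,y=c.astype(int); cv2.imwrite(f"pics/ov_{n}.png",im[y-200:y+200,x-220:x+220])
a=cv2.imread("pics/ov_scene.png");b=cv2.imread("pics/ov_side.png");cv2.imwrite("pics/ov.png",cv2.resize(np.hstack([a,b]),(800,364)))
```

```text
scene 80 1699.0 [307. 200.] [363. 260.]
scene 100 1386.5 [308. 200.] [361. 253.]
scene 120 1289.5 [308. 200.] [360. 251.]
(array([5.11966743e+02, 7.99732656e+01, 2.65736038e-02]), np.float64(1.1275643034931937))
side 80 1364.0 [281. 253.] [335. 286.]
side 100 1182.5 [282. 253.] [334. 283.]
side 120 1071.0 [282. 253.] [334. 281.]
(array([5.38183938e+02, 6.50698801e+01, 9.26400430e-02]), np.float64(1.6153290091929005))
```

```bash
sleep 3
```

```text
(no output)
```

View pics/ov.png

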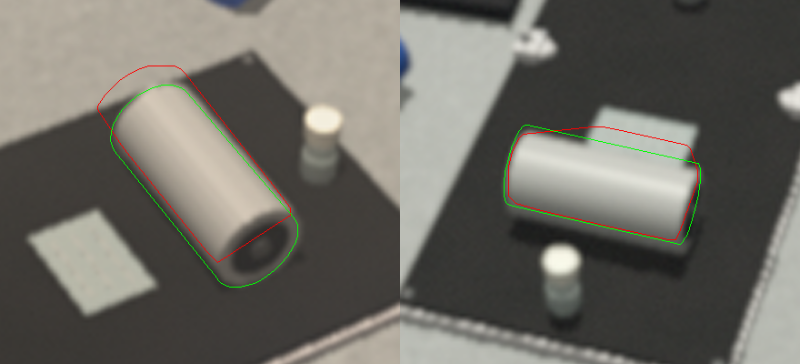

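```bash
cat >> h.py <<'E'
def fitpts(obs,guess):
    # obs: list of (img, pts in full-image pixels)
    def res(p):
        return np.array([cv2.pointPolygonTest(hull(i,*p).reshape(-1,1,2),(float(a),float(b)),True) for i,P in obs for a,b in P])
    s=least_squares(res,guess,loss="soft_l1",diff_step=1e-3,x_scale=[10,10,.1])
    return s.x.round(3),np.sqrt(np.mean(s.fun**2)).round(2)
E
python3 - <<'E'
from h import *
d=pickle.load(open("d0.pkl","rb"))
ps=np.array([(420,108),(440,70),(470,57),(495,65),(550,128),(600,180),(607,205),(595,240),(550,262),(530,252),(475,185)])/3.7+[199.64,189.64]
pd=np.array([(172,345),(178,300),(197,276),(300,299),(412,322),(417,345),(408,400),(392,430),(290,407),(185,383)])/4.6+[244.6,194.6]
g=[535,75,.03]
for o in ([(d["scene"],ps)],[(d["side"],pd)],[(d["scene"],ps),(d["side"],pd)]): print(fitpts(o,g))
E
```

```text
(array([5.34862e+02, 7.86670e+01, 4.60000e-02]), np.float64(0.48))
(array([5.32767e+02, 7.87420e+01, 4.10000e-02]), np.float64(0.36))
(array([5.33605e+02, 7.87660e+01, 4.30000e-02]), np.float64(0.48))
```

Call:
{"fn": "servo_tool", "kwargs": {
  "increments": [
    {"dx":1.2,"dy":2.9,"az":0.05,"claw":-0.5},
    {"dx":2.4,"dy":5.8,"az":0.1,"claw":-0.5},
    {"dx":3.6,"dy":8.7,"az":0.15,"claw":-0.5},
    {"dx":4.8,"dy":11.6,"az":0.2,"claw":-0.5},
    {"dx":6,"dy":14.5,"az":0.25,"claw":-0.5},
    {"dx":7.2,"dy":17.4,"az":0.3,"claw":-0.5},
    {"dx":8.4,"dy":20.3,"az":0.35,"claw":-0.5},
    {"dx":9.6,"dy":23.2,"az":0.4,"claw":-0.5}
  ]
}}

```text
invalid input at $.increments[0]: expected keys dx, dy, dz, ax, ay, az, claw
```

Call:
{"fn": "servo_tool", "kwargs": {
  "increments": [
    {"dx":1.2,"dy":2.9,"az":0.05,"claw":-0.5},
    {"dx":2.4,"dy":5.8,"az":0.1,"claw":-0.5},
    {"dx":3.6,"dy":8.7,"az":0.15,"claw":-0.5},
    {"dx":4.8,"dy":11.6,"az":0.2,"claw":-0.5},
    {"dx":6,"dy":14.5,"az":0.25,"claw":-0.5},
    {"dx":7.2,"dy":17.4,"az":0.3,"claw":-0.5},
    {"dx":8.4,"dy":20.3,"az":0.35,"claw":-0.5},
    {"dx":9.6,"dy":23.2,"az":0.4,"claw":-0.5}
  ]
}}

```text
invalid input at $.increments[0]: expected keys dx, dy, dz, ax, ay, az, claw
```

Call:
{"fn": "servo_tool", "kwargs": {
  "increments": [
    {"dx":1.2,"dy":2.9,"az":0.05,"claw":-0.5},
    {"dx":2.4,"dy":5.8,"az":0.1,"claw":-0.5},
    {"dx":3.6,"dy":8.7,"az":0.15,"claw":-0.5},
    {"dx":4.8,"dy":11.6,"az":0.2,"claw":-0.5},
    {"dx":6,"dy":14.5,"az":0.25,"claw":-0.5},
    {"dx":7.2,"dy":17.4,"az":0.3,"claw":-0.5},
    {"dx":8.4,"dy":20.3,"az":0.35,"claw":-0.5},
    {"dx":9.6,"dy":22.7,"az":0.418,"claw":-0.5}
  ]
}}

```text
invalid input at $.increments[0]: expected keys dx, dy, dz, ax, ay, az, claw
```

```bash
python3 - <<'E'
from h import *
from cell import *
d={n:get_image(n) for n in("scene","side","wrist")}
pickle.dump(d,open("d1.pkl","wb"))
print({k:np.round(v,3) for k,v in read_state().items()})
cv2.imwrite("pics/w1.png",d["wrist"]["color"][:,:,::-1])
E
sleep 2
```

```text
{'clock': np.float64(0.3), 'qpos': array([ 1.108,  0.629,  0.038,  1.518, -0.027,  0.996, -0.02 ]), 'qd': array([-0.001, -0.002,  0.   , -0.003,  0.002, -0.   ,  0.002]), 'tau': array([-2.0000e-03, -5.6272e+01,  1.2230e+00, -1.9337e+01,  1.1000e-02,
        6.0000e-03, -0.0000e+00]), 'eef_pos': array([ 251.167, -599.323,  230.983]), 'tool_rot': array([-1.571,  0.   , -2.745]), 'force': array([ 0.034,  0.029, -0.194]), 'torque': array([ 0.028,  0.029, -0.031]), 'width': np.float64(85.746)}
```

View pics/w1.png

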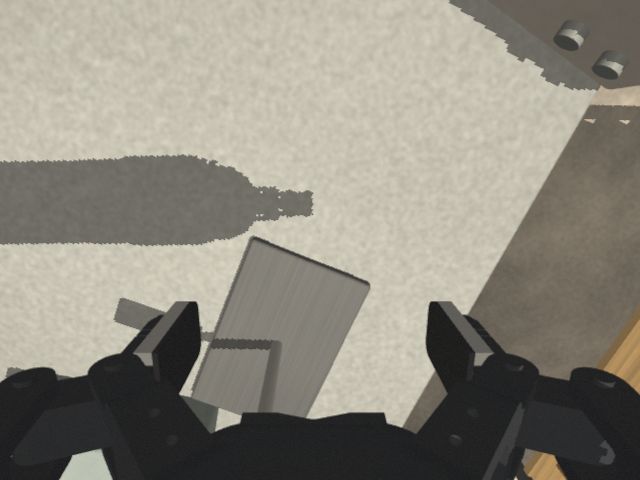

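All seven keys are required, so those calls were refused and nothing moved.

Call:
{"fn": "servo_tool", "kwargs": {
  "increments": [
    {"dx":1.2,"dy":2.9,"dz":0,"ax":0,"ay":0,"az":0.05,"claw":-0.5},
    {"dx":2.4,"dy":5.8,"dz":0,"ax":0,"ay":0,"az":0.1,"claw":-0.5},
    {"dx":3.6,"dy":8.7,"dz":0,"ax":0,"ay":0,"az":0.15,"claw":-0.5},
    {"dx":4.8,"dy":11.6,"dz":0,"ax":0,"ay":0,"az":0.2,"claw":-0.5},
    {"dx":6,"dy":14.5,"dz":0,"ax":0,"ay":0,"az":0.25,"claw":-0.5},
    {"dx":7.2,"dy":17.4,"dz":0,"ax":0,"ay":0,"az":0.3,"claw":-0.5},
    {"dx":8.4,"dy":20.3,"dz":0,"ax":0,"ay":0,"az":0.35,"claw":-0.5},
    {"dx":9.6,"dy":23.2,"dz":0,"ax":0,"ay":0,"az":0.4,"claw":-0.5}
  ]
}}

```text
clock: 0.97
eef_pos: [347.6, -366.1, 231.5]
tool_rot: [-1.57, 0.0, -2.343]
force: [-0.9, -0.8, -0.5]
width: 64.3
```

Call:
{"fn": "servo_tool", "kwargs": {
  "increments": [
    {"dx":1.2,"dy":2.9,"dz":0,"ax":0,"ay":0,"az":0.05,"claw":-0.5},
    {"dx":2.4,"dy":5.8,"dz":0,"ax":0,"ay":0,"az":0.1,"claw":-0.5},
    {"dx":3.6,"dy":8.7,"dz":0,"ax":0,"ay":0,"az":0.15,"claw":-0.5},
    {"dx":4.8,"dy":11.6,"dz":0,"ax":0,"ay":0,"az":0.2,"claw":-0.5},
    {"dx":6,"dy":14.5,"dz":0,"ax":0,"ay":0,"az":0.25,"claw":-0.5},
    {"dx":7.2,"dy":17.4,"dz":0,"ax":0,"ay":0,"az":0.3,"claw":-0.5},
    {"dx":8.4,"dy":20.3,"dz":0,"ax":0,"ay":0,"az":0.35,"claw":-0.5},
    {"dx":9.6,"dy":23.2,"dz":0,"ax":0,"ay":0,"az":0.4,"claw":-0.5}
  ]
}}

```text
clock: 1.63
eef_pos: [443.7, -134.1, 231.6]
tool_rot: [-1.57, -0.0, -1.943]
force: [0.7, 0.2, -0.3]
width: 64.2
```

Call:
{"fn": "servo_tool", "kwargs": {
  "increments": [
    {"dx":1.2,"dy":2.9,"dz":0,"ax":0,"ay":0,"az":0.05,"claw":-0.5},
    {"dx":2.4,"dy":5.8,"dz":0,"ax":0,"ay":0,"az":0.1,"claw":-0.5},
    {"dx":3.6,"dy":8.7,"dz":-1,"ax":0,"ay":0,"az":0.15,"claw":-0.5},
    {"dx":4.8,"dy":11.6,"dz":-2,"ax":0,"ay":0,"az":0.2,"claw":-0.5},
    {"dx":6,"dy":14.5,"dz":-3,"ax":0,"ay":0,"az":0.25,"claw":-0.5},
    {"dx":7.2,"dy":17.4,"dz":-4,"ax":0,"ay":0,"az":0.3,"claw":-0.5},
    {"dx":8.4,"dy":20.3,"dz":-5,"ax":0,"ay":0,"az":0.35,"claw":-0.5},
    {"dx":9.2,"dy":22.5,"dz":-6,"ax":0,"ay":0,"az":0.418,"claw":-0.5}
  ]
}}

```text
clock: 2.3
eef_pos: [536.4, 92.6, 171.0]
tool_rot: [-1.569, 0.001, -1.522]
force: [0.6, 0.1, -0.3]
width: 64.1
```

```bash
python3 - <<'E'
from h import *
from cell import *
d={n:get_image(n) for n in("scene","side","wrist")}
pickle.dump(d,open("d1.pkl","wb"))
print({k:np.round(v,3) for k,v in read_state().items()})
cv2.imwrite("pics/w2.png",d["wrist"]["color"][:,:,::-1])
cv2.imwrite("pics/s2.png",d["side"]["color"][:,:,::-1])
E
sleep 2
```

```text
{'clock': np.float64(2.45), 'qpos': array([-1.000e-03,  5.720e-01, -3.290e-01,  1.874e+00,  2.610e-01,
        7.380e-01, -4.290e-01]), 'qd': array([ 0.042, -0.03 ,  0.044,  0.022,  0.006,  0.016, -0.004]), 'tau': array([-1.6660e+00, -4.7351e+01, -4.2560e+00, -1.5443e+01, -9.7000e-02,
       -2.2400e-01,  2.5000e-02]), 'eef_pos': array([534.989,  91.696, 170.528]), 'tool_rot': array([-1.572e+00,  1.000e-03, -1.523e+00]), 'force': array([-0.256, -0.383,  0.415]), 'torque': array([-0.041,  0.01 , -0.001]), 'width': np.float64(64.03)}
```

View pics/w2.png

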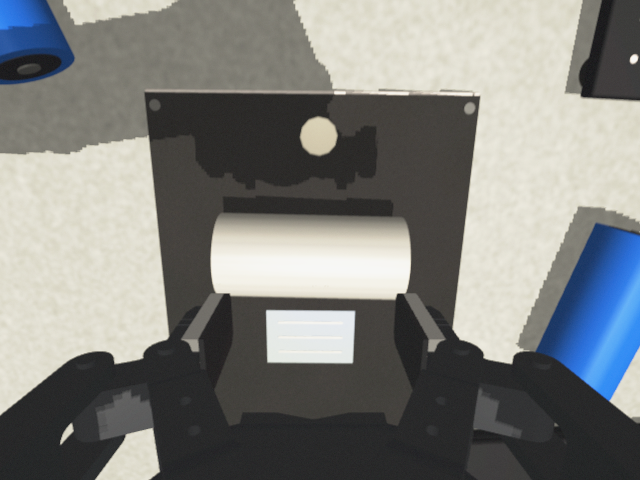

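View pics/s2.png

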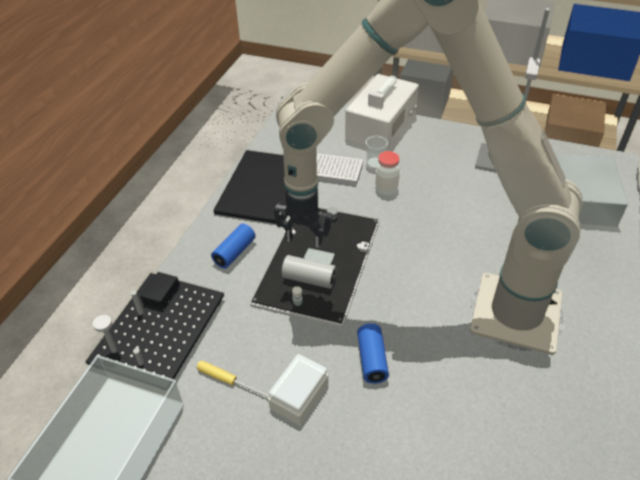

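The wrist view shows the steel roller spanning (211..410, 213..297), the vial at (318,135) and the chip at (310,336). I'll refine the roller fit from this view.

```bash
cat >> h.py <<'E'
def fitwrist(i,guess,thr=120):
    g=cv2.cvtColor(i["color"],cv2.COLOR_RGB2GRAY)
    x,y=proj(i,[guess[0],guess[1],60]).astype(int)
    _,lab,st,_=cv2.connectedComponentsWithStats((g>thr).astype(np.uint8))
    m=(lab==lab[y,x]).astype(np.uint8)
    c=max(cv2.findContours(m,cv2.RETR_EXTERNAL,cv2.CHAIN_APPROX_NONE)[0],key=cv2.contourArea)
    return fitpts([(i,cv2.convexHull(c)[:,0])],guess),cv2.boundingRect(c)
E
python3 - <<'E'
from h import *
d=pickle.load(open("d1.pkl","rb"))
i=d["wrist"]
for t in (90,110,130):print(fitwrist(i,[533.6,78.8,.043],t))
for p in [(266.5,310.5),(354.5,310.5),(267,362.5),(354.5,363)]: print(ray(i,p,18).round(1))
print("corners",ray(i,(146,91),18),ray(i,(479,95),18),"vial",ray(i,(318,135),68))
print("tcp in side",proj(d["side"],[535,91.7,170]),"tcp wrist",proj(i,[535,91.7,170]))
E
```

```text
((array([5.33252e+02, 7.58860e+01, 3.00000e-02]), np.float64(37.01)), (181, 213, 264, 139))
((array([5.32708e+02, 7.55120e+01, 5.80000e-02]), np.float64(22.55)), (182, 216, 229, 136))
((array([5.32899e+02, 7.66170e+01, 2.20000e-02]), np.float64(1.61)), (210, 219, 201, 81))
[498.6  17.6  18. ]
[572.7  21.4  18. ]
[500.  -32.4  18. ]
[576.8 -28.9  18. ]
corners [408.3186188  186.38418339  18.        ] [648.87806273 196.136144    18.        ] vial [533.43489302 162.19411823  68.        ]
tcp in side [304.44692076 241.58212759] tcp wrist [315.36163965 314.02699696]
```

Call:
{"fn": "servo_tool", "kwargs": {
  "increments": [
    {"dx":-0.1,"dy":0,"dz":-2,"ax":0,"ay":0,"az":0,"claw":-0.5},
    {"dx":-0.2,"dy":-0.1,"dz":-4,"ax":0,"ay":0,"az":0,"claw":-0.5},
    {"dx":-0.2,"dy":-0.1,"dz":-6,"ax":0,"ay":0,"az":0,"claw":-0.5},
    {"dx":-0.2,"dy":-0.1,"dz":-7.5,"ax":0,"ay":0,"az":0,"claw":-0.5},
    {"dx":-0.2,"dy":-0.1,"dz":-8.5,"ax":0,"ay":0,"az":0,"claw":-0.5},
    {"dx":-0.2,"dy":-0.1,"dz":-8.5,"ax":0,"ay":0,"az":0,"claw":-0.5}
  ]
}}

```text
clock: 2.95
eef_pos: [532.0, 86.8, 84.9]
tool_rot: [-1.574, -0.002, -1.529]
force: [-0.4, -0.0, 0.5]
width: 64.1
```

Call:
{"fn": "servo_tool", "kwargs": {
  "increments": [
    {"dx":0,"dy":0,"dz":-0.2,"ax":0,"ay":0,"az":0,"claw":-0.5},
    {"dx":0,"dy":0,"dz":-0.4,"ax":0,"ay":0,"az":0,"claw":-0.5},
    {"dx":0,"dy":0,"dz":-0.4,"ax":0,"ay":0,"az":0,"claw":-0.5}
  ]
}}

```text
clock: 3.2
eef_pos: [533.8, 88.3, 83.0]
tool_rot: [-1.569, 0.0, -1.527]
force: [-0.3, -0.6, 0.1]
width: 64.0
```

```bash
cat > look.py <<'E'
import sys
from h import *
from cell import *
n=sys.argv[1]
d={k:get_image(k) for k in("scene","side","wrist")}
pickle.dump(d,open(f"d{n}.pkl","wb"))
s=read_state();print(round(s["clock"],2),s["eef_pos"].round(1),s["tool_rot"].round(3),"F",s["force"].round(1),"w",round(s["width"],1))
sc=d["scene"]["color"][190:330,200:415,::-1];sd=d["side"]["color"][195:325,245:385,::-1]
a=cv2.resize(np.ascontiguousarray(sc),(460,300),interpolation=3);b=cv2.resize(np.ascontiguousarray(sd),(323,300),interpolation=3)
w=cv2.resize(d["wrist"]["color"][:,:,::-1],(400,300))
top=np.hstack([a,b]); bot=np.zeros((300,783,3),np.uint8);bot[:,:400]=w
cv2.imwrite(f"pics/l{n}.png",np.vstack([top,bot]))
E
python3 look.py 2
```

```text
3.35 [533.7  88.5  83. ] [-1.57   0.    -1.527] F [ 0.5 -0.1  0.3] w 63.7
```

```bash
sleep 3
```

```text
(no output)
```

View pics/l2.png

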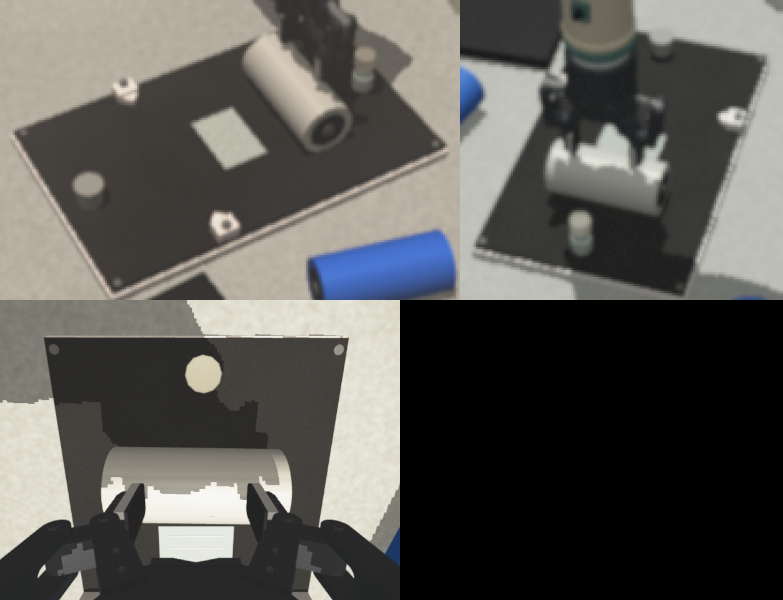

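The fingers straddle the roller's middle, just behind its top. No contact yet, so I'll feel downward.

Call:
{"fn": "servo_tool", "kwargs": {
  "increments": [
    {"dx":0,"dy":0,"dz":-0.2,"ax":0,"ay":0,"az":0,"claw":-0.5},
    {"dx":0,"dy":0,"dz":-0.4,"ax":0,"ay":0,"az":0,"claw":-0.5},
    {"dx":0,"dy":0,"dz":-0.5,"ax":0,"ay":0,"az":0,"claw":-0.5}
  ]
}}

```text
clock: 3.6
eef_pos: [533.2, 88.5, 77.2]
tool_rot: [-1.571, -0.0, -1.527]
force: [-0.8, -0.4, -1.2]
width: 64.1
```

Call:
{"fn": "servo_tool", "kwargs": {
  "increments": [
    {"dx":0,"dy":0,"dz":-0.1,"ax":0,"ay":0,"az":0,"claw":-0.5},
    {"dx":0,"dy":0,"dz":-0.2,"ax":0,"ay":0,"az":0,"claw":-0.5}
  ]
}}

```text
clock: 3.77
eef_pos: [533.2, 88.5, 75.1]
tool_rot: [-1.571, 0.0, -1.527]
force: [0.4, 0.0, 0.8]
width: 64.5
```

Call:
{"fn": "servo_tool", "kwargs": {
  "increments": [
    {"dx":0,"dy":0,"dz":-0.1,"ax":0,"ay":0,"az":0,"claw":-0.5},
    {"dx":0,"dy":0,"dz":-0.2,"ax":0,"ay":0,"az":0,"claw":-0.5}
  ]
}}

```text
clock: 3.93
eef_pos: [533.2, 88.5, 73.2]
tool_rot: [-1.571, 0.0, -1.527]
force: [-0.2, -0.1, 0.8]
width: 64.2
```

Call:
{"fn": "servo_tool", "kwargs": {
  "increments": [
    {"dx":0,"dy":0,"dz":-0.1,"ax":0,"ay":0,"az":0,"claw":-0.5},
    {"dx":0,"dy":0,"dz":-0.1,"ax":0,"ay":0,"az":0,"claw":-0.5}
  ]
}}

```text
clock: 4.1
eef_pos: [533.1, 88.5, 72.1]
tool_rot: [-1.571, -0.0, -1.527]
force: [-0.5, 0.4, -0.2]
width: 64.3
```

Call:
{"fn": "servo_tool", "kwargs": {
  "increments": [
    {"dx":0,"dy":0,"dz":-0.1,"ax":0,"ay":0,"az":0,"claw":-0.5},
    {"dx":0,"dy":0,"dz":-0.1,"ax":0,"ay":0,"az":0,"claw":-0.5}
  ]
}}

```text
clock: 4.27
eef_pos: [533.2, 88.7, 71.7]
tool_rot: [-1.571, 0.0, -1.527]
force: [-1.6, 0.4, 3.5]
width: 64.0
```

Contact at TCP z of about 71.8. First stroke.

Call:
{"fn": "servo_tool", "kwargs": {
  "increments": [
    {"dx":0,"dy":0,"dz":-0.07,"ax":0,"ay":0,"az":0,"claw":-0.5},
    {"dx":0.02,"dy":-0.3,"dz":-0.07,"ax":0,"ay":0,"az":0,"claw":-0.5},
    {"dx":0.04,"dy":-0.8,"dz":-0.07,"ax":0,"ay":0,"az":0,"claw":-0.5},
    {"dx":0.06,"dy":-1.3,"dz":-0.07,"ax":0,"ay":0,"az":0,"claw":-0.5},
    {"dx":0.09,"dy":-1.9,"dz":-0.07,"ax":0,"ay":0,"az":0,"claw":-0.5},
    {"dx":0.11,"dy":-2.4,"dz":-0.07,"ax":0,"ay":0,"az":0,"claw":-0.5},
    {"dx":0.12,"dy":-2.7,"dz":-0.07,"ax":0,"ay":0,"az":0,"claw":-0.5},
    {"dx":0.12,"dy":-2.8,"dz":-0.07,"ax":0,"ay":0,"az":0,"claw":-0.5}
  ]
}}

```text
clock: 4.93
eef_pos: [534.1, 59.9, 71.8]
tool_rot: [-1.571, -0.001, -1.527]
force: [-3.8, 0.1, 13.2]
width: 64.1
```

```bash
python3 look.py 3;sleep 2
```

```text
5.08 [534.1  60.3  71.8] [-1.571e+00 -1.000e-03 -1.527e+00] F [-3.6 -0.2 11.3] w 64.2
```

View pics/l3.png

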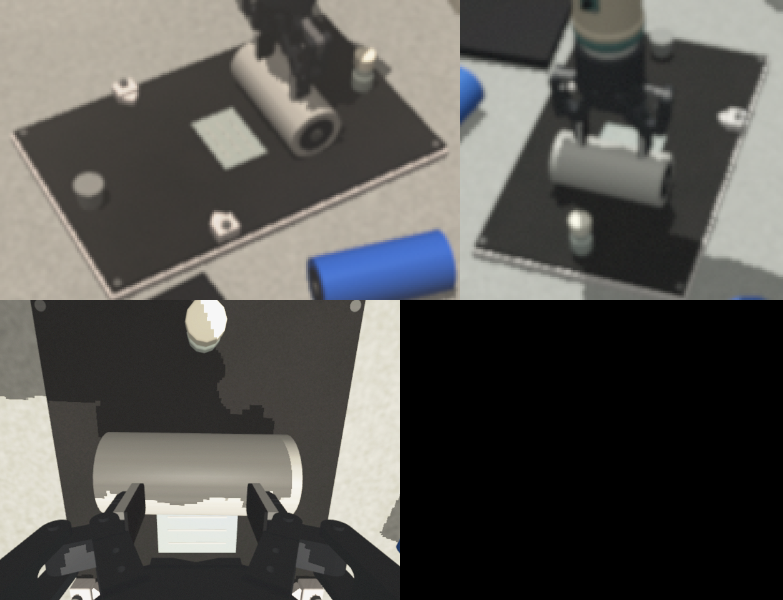

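Pure rolling: the finger moved 28 mm and the roller about 14 mm. Continue, then re-grip.

Call:
{"fn": "servo_tool", "kwargs": {
  "increments": [
    {"dx":0.01,"dy":-0.3,"dz":0,"ax":0,"ay":0,"az":0,"claw":-0.5},
    {"dx":0.03,"dy":-0.8,"dz":0,"ax":0,"ay":0,"az":0,"claw":-0.5},
    {"dx":0.06,"dy":-1.4,"dz":0,"ax":0,"ay":0,"az":0,"claw":-0.5},
    {"dx":0.08,"dy":-1.9,"dz":0,"ax":0,"ay":0,"az":0,"claw":-0.5},
    {"dx":0.1,"dy":-2.2,"dz":0,"ax":0,"ay":0,"az":0,"claw":-0.5},
    {"dx":0.1,"dy":-2.3,"dz":0,"ax":0,"ay":0,"az":0,"claw":-0.5},
    {"dx":0.1,"dy":-2.3,"dz":0,"ax":0,"ay":0,"az":0,"claw":-0.5},
    {"dx":0.1,"dy":-2.3,"dz":0.5,"ax":0,"ay":0,"az":0,"claw":-0.5}
  ]
}}

```text
clock: 5.75
eef_pos: [535.0, 37.7, 75.0]
tool_rot: [-1.572, 0.0, -1.527]
force: [0.3, 0.8, -0.2]
width: 63.7
```

Call:
{"fn": "servo_tool", "kwargs": {
  "increments": [
    {"dx":0,"dy":0.5,"dz":0.3,"ax":0,"ay":0,"az":0,"claw":-0.5},
    {"dx":-0.05,"dy":1.5,"dz":0.3,"ax":0,"ay":0,"az":0,"claw":-0.5},
    {"dx":-0.1,"dy":2.5,"dz":0.3,"ax":0,"ay":0,"az":0,"claw":-0.5},
    {"dx":-0.1,"dy":2.5,"dz":0.2,"ax":0,"ay":0,"az":0,"claw":-0.5}
  ]
}}

```text
clock: 6.08
eef_pos: [534.7, 66.8, 77.9]
tool_rot: [-1.569, 0.003, -1.522]
force: [-1.0, 0.2, 0.7]
width: 64.0
```

```bash
python3 look.py 4;sleep 2
```

```text
6.23 [534.2  63.   77.4] [-1.571 -0.    -1.526] F [ 1.  -0.8 -0.3] w 64.0
```

View pics/l4.png

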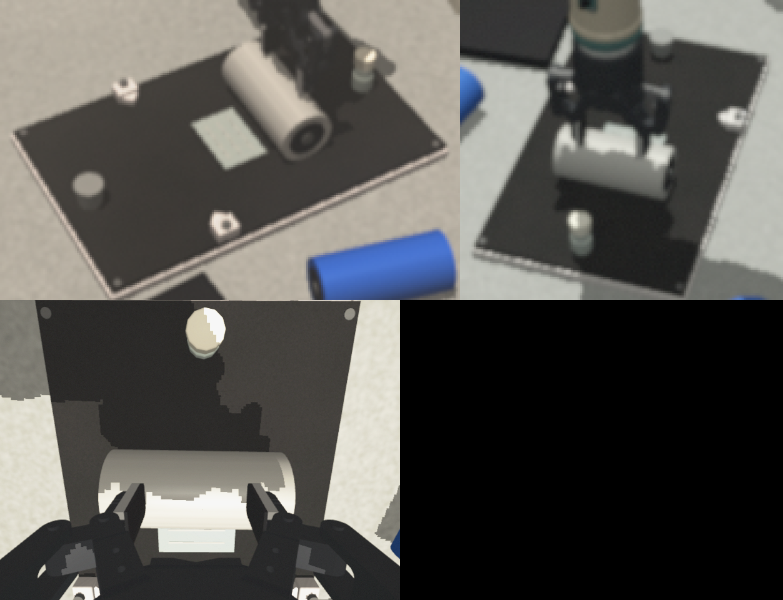

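Call:
{"fn": "servo_tool", "kwargs": {
  "increments": [
    {"dx":0,"dy":0,"dz":-0.4,"ax":0,"ay":0,"az":0,"claw":-0.5},
    {"dx":0,"dy":0,"dz":-0.6,"ax":0,"ay":0,"az":0,"claw":-0.5},
    {"dx":0,"dy":0,"dz":-0.7,"ax":0,"ay":0,"az":0,"claw":-0.5},
    {"dx":0.02,"dy":-0.3,"dz":-0.7,"ax":0,"ay":0,"az":0,"claw":-0.5},
    {"dx":0.04,"dy":-0.8,"dz":-0.7,"ax":0,"ay":0,"az":0,"claw":-0.5},
    {"dx":0.06,"dy":-1.4,"dz":-0.7,"ax":0,"ay":0,"az":0,"claw":-0.5},
    {"dx":0.09,"dy":-2.0,"dz":-0.7,"ax":0,"ay":0,"az":0,"claw":-0.5},
    {"dx":0.12,"dy":-2.6,"dz":-0.7,"ax":0,"ay":0,"az":0,"claw":-0.5}
  ]
}}

```text
clock: 6.9
eef_pos: [535.3, 36.0, 71.8]
tool_rot: [-1.571, -0.001, -1.527]
force: [-3.8, 0.3, 15.4]
width: 64.2
```

Call:
{"fn": "servo_tool", "kwargs": {
  "increments": [
    {"dx":0.03,"dy":-0.6,"dz":0,"ax":0,"ay":0,"az":0,"claw":-0.5},
    {"dx":0.05,"dy":-1.2,"dz":0,"ax":0,"ay":0,"az":0,"claw":-0.5},
    {"dx":0.08,"dy":-1.7,"dz":0,"ax":0,"ay":0,"az":0,"claw":-0.5},
    {"dx":0.1,"dy":-2.1,"dz":0,"ax":0,"ay":0,"az":0,"claw":-0.5},
    {"dx":0.1,"dy":-2.4,"dz":0,"ax":0,"ay":0,"az":0,"claw":-0.5},
    {"dx":0.1,"dy":-2.4,"dz":0,"ax":0,"ay":0,"az":0,"claw":-0.5},
    {"dx":0.1,"dy":-2.4,"dz":0,"ax":0,"ay":0,"az":0,"claw":-0.5},
    {"dx":0.1,"dy":-2.4,"dz":0.6,"ax":0,"ay":0,"az":0,"claw":-0.5}
  ]
}}

```text
clock: 7.57
eef_pos: [536.0, 12.6, 75.8]
tool_rot: [-1.572, 0.0, -1.527]
force: [-0.3, 1.0, -0.4]
width: 64.1
```

Call:
{"fn": "servo_tool", "kwargs": {
  "increments": [
    {"dx":0,"dy":0.5,"dz":0.2,"ax":0,"ay":0,"az":0,"claw":-0.5},
    {"dx":-0.05,"dy":1.5,"dz":0.2,"ax":0,"ay":0,"az":0,"claw":-0.5},
    {"dx":-0.1,"dy":2.3,"dz":0.2,"ax":0,"ay":0,"az":0,"claw":-0.5},
    {"dx":-0.1,"dy":2.5,"dz":0.1,"ax":0,"ay":0,"az":0,"claw":-0.5}
  ]
}}

```text
clock: 7.9
eef_pos: [535.8, 40.8, 77.8]
tool_rot: [-1.57, 0.002, -1.523]
force: [-0.9, -1.0, -0.6]
width: 64.1
```

```bash
python3 look.py 5;sleep 2
```

```text
8.05 [535.4  38.2  77.4] [-1.571  0.    -1.525] F [ 0.4 -0.2 -0.6] w 64.3
```

View pics/l5.png

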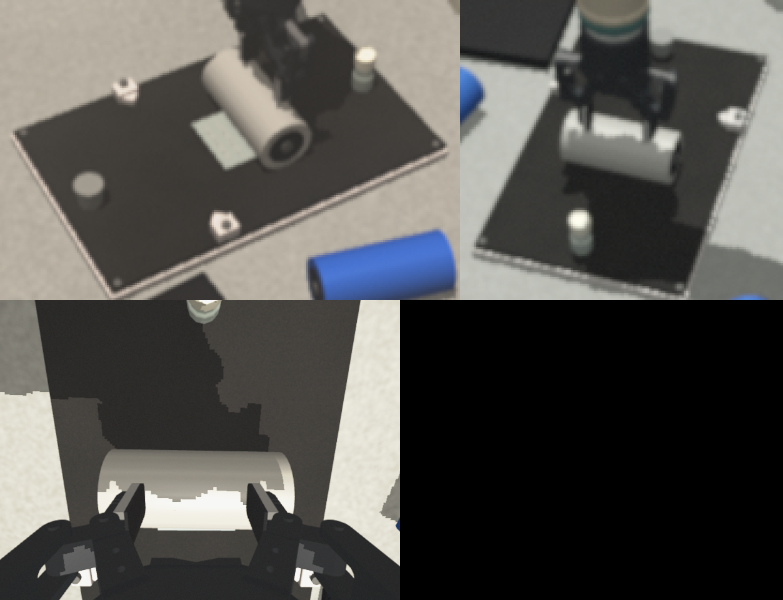

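Same relative pose as before, so the cycle repeats cleanly. Repeat it twice.

Call:
{"fn": "servo_tool", "kwargs": {
  "increments": [
    {"dx":0,"dy":0,"dz":-0.4,"ax":0,"ay":0,"az":0,"claw":-0.5},
    {"dx":0,"dy":0,"dz":-0.6,"ax":0,"ay":0,"az":0,"claw":-0.5},
    {"dx":0,"dy":0,"dz":-0.7,"ax":0,"ay":0,"az":0,"claw":-0.5},
    {"dx":0.02,"dy":-0.3,"dz":-0.7,"ax":0,"ay":0,"az":0,"claw":-0.5},
    {"dx":0.04,"dy":-0.8,"dz":-0.7,"ax":0,"ay":0,"az":0,"claw":-0.5},
    {"dx":0.06,"dy":-1.4,"dz":-0.7,"ax":0,"ay":0,"az":0,"claw":-0.5},
    {"dx":0.09,"dy":-2.0,"dz":-0.7,"ax":0,"ay":0,"az":0,"claw":-0.5},
    {"dx":0.12,"dy":-2.6,"dz":-0.7,"ax":0,"ay":0,"az":0,"claw":-0.5}
  ]
}}

```text
clock: 8.72
eef_pos: [536.5, 10.9, 71.7]
tool_rot: [-1.571, -0.001, -1.527]
force: [-4.0, 0.7, 15.4]
width: 63.9
```

Call:
{"fn": "servo_tool", "kwargs": {
  "increments": [
    {"dx":0.03,"dy":-0.6,"dz":0,"ax":0,"ay":0,"az":0,"claw":-0.5},
    {"dx":0.05,"dy":-1.2,"dz":0,"ax":0,"ay":0,"az":0,"claw":-0.5},
    {"dx":0.08,"dy":-1.7,"dz":0,"ax":0,"ay":0,"az":0,"claw":-0.5},
    {"dx":0.1,"dy":-2.1,"dz":0,"ax":0,"ay":0,"az":0,"claw":-0.5},
    {"dx":0.1,"dy":-2.4,"dz":0,"ax":0,"ay":0,"az":0,"claw":-0.5},
    {"dx":0.1,"dy":-2.4,"dz":0,"ax":0,"ay":0,"az":0,"claw":-0.5},
    {"dx":0.1,"dy":-2.4,"dz":0,"ax":0,"ay":0,"az":0,"claw":-0.5},
    {"dx":0.1,"dy":-2.4,"dz":0.6,"ax":0,"ay":0,"az":0,"claw":-0.5}
  ]
}}

```text
clock: 9.38
eef_pos: [537.2, -12.3, 75.8]
tool_rot: [-1.572, 0.0, -1.527]
force: [-0.6, -0.4, 0.4]
width: 64.1
```

Call:
{"fn": "servo_tool", "kwargs": {
  "increments": [
    {"dx":0,"dy":0.5,"dz":0.2,"ax":0,"ay":0,"az":0,"claw":-0.5},
    {"dx":-0.05,"dy":1.5,"dz":0.2,"ax":0,"ay":0,"az":0,"claw":-0.5},
    {"dx":-0.1,"dy":2.3,"dz":0.2,"ax":0,"ay":0,"az":0,"claw":-0.5},
    {"dx":-0.1,"dy":2.5,"dz":0.1,"ax":0,"ay":0,"az":0,"claw":-0.5},
    {"dx":-0.1,"dy":2.5,"dz":0.1,"ax":0,"ay":0,"az":0,"claw":-0.5}
  ]
}}

```text
clock: 9.8
eef_pos: [536.7, 14.5, 77.4]
tool_rot: [-1.571, 0.001, -1.524]
force: [-0.2, 0.1, -0.3]
width: 64.1
```

Call:
{"fn": "servo_tool", "kwargs": {
  "increments": [
    {"dx":0,"dy":0,"dz":-0.4,"ax":0,"ay":0,"az":0,"claw":-0.5},
    {"dx":0,"dy":0,"dz":-0.6,"ax":0,"ay":0,"az":0,"claw":-0.5},
    {"dx":0,"dy":0,"dz":-0.7,"ax":0,"ay":0,"az":0,"claw":-0.5},
    {"dx":0.02,"dy":-0.3,"dz":-0.7,"ax":0,"ay":0,"az":0,"claw":-0.5},
    {"dx":0.04,"dy":-0.8,"dz":-0.7,"ax":0,"ay":0,"az":0,"claw":-0.5},
    {"dx":0.06,"dy":-1.4,"dz":-0.7,"ax":0,"ay":0,"az":0,"claw":-0.5},
    {"dx":0.09,"dy":-2.0,"dz":-0.7,"ax":0,"ay":0,"az":0,"claw":-0.5},
    {"dx":0.12,"dy":-2.6,"dz":-0.7,"ax":0,"ay":0,"az":0,"claw":-0.5}
  ]
}}

```text
clock: 10.47
eef_pos: [537.6, -14.2, 71.7]
tool_rot: [-1.571, -0.001, -1.527]
force: [-3.8, 1.3, 14.9]
width: 64.0
```

Call:
{"fn": "servo_tool", "kwargs": {
  "increments": [
    {"dx":0.03,"dy":-0.6,"dz":0,"ax":0,"ay":0,"az":0,"claw":-0.5},
    {"dx":0.05,"dy":-1.2,"dz":0,"ax":0,"ay":0,"az":0,"claw":-0.5},
    {"dx":0.08,"dy":-1.7,"dz":0,"ax":0,"ay":0,"az":0,"claw":-0.5},
    {"dx":0.1,"dy":-2.1,"dz":0,"ax":0,"ay":0,"az":0,"claw":-0.5},
    {"dx":0.1,"dy":-2.4,"dz":0,"ax":0,"ay":0,"az":0,"claw":-0.5},
    {"dx":0.1,"dy":-2.4,"dz":0,"ax":0,"ay":0,"az":0,"claw":-0.5},
    {"dx":0.1,"dy":-2.4,"dz":0,"ax":0,"ay":0,"az":0,"claw":-0.5},
    {"dx":0.1,"dy":-2.4,"dz":0.6,"ax":0,"ay":0,"az":0,"claw":-0.5}
  ]
}}

```text
clock: 11.13
eef_pos: [538.4, -37.2, 75.8]
tool_rot: [-1.572, 0.001, -1.527]
force: [-0.3, -0.5, 0.4]
width: 64.1
```

Call:
{"fn": "servo_tool", "kwargs": {
  "increments": [
    {"dx":0,"dy":0.5,"dz":0.2,"ax":0,"ay":0,"az":0,"claw":-0.5},
    {"dx":-0.05,"dy":1.5,"dz":0.2,"ax":0,"ay":0,"az":0,"claw":-0.5},
    {"dx":-0.1,"dy":2.3,"dz":0.2,"ax":0,"ay":0,"az":0,"claw":-0.5},
    {"dx":-0.1,"dy":2.5,"dz":0.1,"ax":0,"ay":0,"az":0,"claw":-0.5},
    {"dx":-0.1,"dy":2.5,"dz":0.1,"ax":0,"ay":0,"az":0,"claw":-0.5}
  ]
}}

```text
clock: 11.55
eef_pos: [537.9, -10.5, 77.5]
tool_rot: [-1.571, 0.001, -1.524]
force: [0.6, -0.2, 0.8]
width: 64.4
```

```bash
python3 look.py 6;sleep 2
```

```text
11.7 [537.9 -12.7  77.4] [-1.571 -0.    -1.527] F [ 0.2  0.7 -0.2] w 63.9
```

View pics/l6.png

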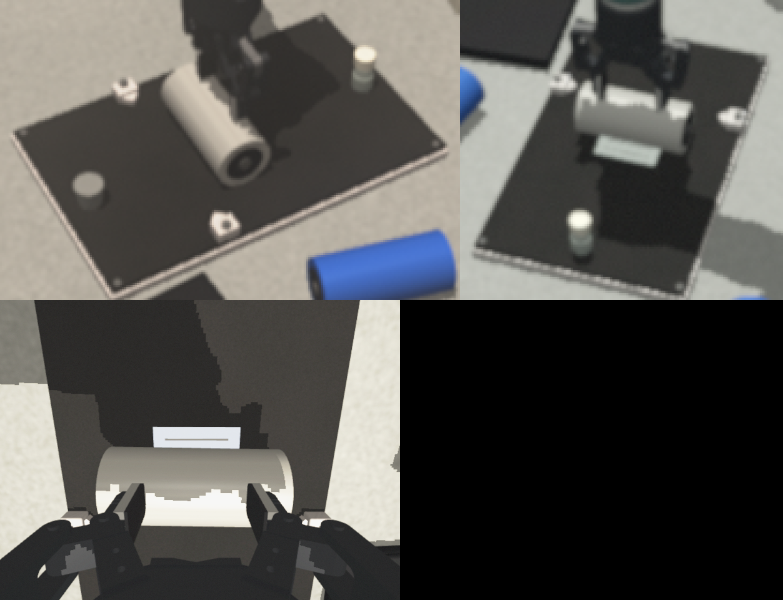

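Call:
{"fn": "servo_tool", "kwargs": {
  "increments": [
    {"dx":0,"dy":0,"dz":-0.4,"ax":0,"ay":0,"az":0,"claw":-0.5},
    {"dx":0,"dy":0,"dz":-0.6,"ax":0,"ay":0,"az":0,"claw":-0.5},
    {"dx":0,"dy":0,"dz":-0.7,"ax":0,"ay":0,"az":0,"claw":-0.5},
    {"dx":0.02,"dy":-0.3,"dz":-0.7,"ax":0,"ay":0,"az":0,"claw":-0.5},
    {"dx":0.04,"dy":-0.8,"dz":-0.7,"ax":0,"ay":0,"az":0,"claw":-0.5},
    {"dx":0.06,"dy":-1.4,"dz":-0.7,"ax":0,"ay":0,"az":0,"claw":-0.5},
    {"dx":0.09,"dy":-2.0,"dz":-0.7,"ax":0,"ay":0,"az":0,"claw":-0.5},
    {"dx":0.12,"dy":-2.6,"dz":-0.7,"ax":0,"ay":0,"az":0,"claw":-0.5}
  ]
}}

```text
clock: 12.37
eef_pos: [538.9, -39.1, 71.8]
tool_rot: [-1.571, -0.001, -1.527]
force: [-3.9, -0.6, 15.3]
width: 63.8
```

Call:
{"fn": "servo_tool", "kwargs": {
  "increments": [
    {"dx":0.03,"dy":-0.6,"dz":0,"ax":0,"ay":0,"az":0,"claw":-0.5},
    {"dx":0.05,"dy":-1.2,"dz":0,"ax":0,"ay":0,"az":0,"claw":-0.5},
    {"dx":0.08,"dy":-1.7,"dz":0,"ax":0,"ay":0,"az":0,"claw":-0.5},
    {"dx":0.1,"dy":-2.1,"dz":0,"ax":0,"ay":0,"az":0,"claw":-0.5},
    {"dx":0.1,"dy":-2.4,"dz":0,"ax":0,"ay":0,"az":0,"claw":-0.5},
    {"dx":0.1,"dy":-2.4,"dz":0,"ax":0,"ay":0,"az":0,"claw":-0.5},
    {"dx":0.1,"dy":-2.4,"dz":0,"ax":0,"ay":0,"az":0,"claw":-0.5},
    {"dx":0.1,"dy":-2.4,"dz":0.6,"ax":0,"ay":0,"az":0,"claw":-0.5}
  ]
}}

```text
clock: 13.03
eef_pos: [539.6, -62.1, 75.8]
tool_rot: [-1.572, 0.001, -1.527]
force: [-0.8, -1.3, -0.0]
width: 63.8
```

Call:
{"fn": "servo_tool", "kwargs": {
  "increments": [
    {"dx":0,"dy":-0.5,"dz":2,"ax":0,"ay":0,"az":0,"claw":-0.5},
    {"dx":0,"dy":-1,"dz":5,"ax":0,"ay":0,"az":0,"claw":-0.5},
    {"dx":0,"dy":-2,"dz":8,"ax":0,"ay":0,"az":0,"claw":-0.5},
    {"dx":0,"dy":-3,"dz":11,"ax":0,"ay":0,"az":0,"claw":-0.5},
    {"dx":0,"dy":-4,"dz":13,"ax":0,"ay":0,"az":0,"claw":-0.5},
    {"dx":0,"dy":-5,"dz":15,"ax":0,"ay":0,"az":0,"claw":-0.5},
    {"dx":0,"dy":-5,"dz":15,"ax":0,"ay":0,"az":0,"claw":-0.5}
  ]
}}

```text
clock: 13.62
eef_pos: [543.0, -114.7, 230.8]
tool_rot: [-1.563, -0.003, -1.529]
force: [0.1, -0.4, 0.9]
width: 64.2
```

```bash
python3 look.py 7
python3 - <<'E'
from h import *
d=pickle.load(open("d7.pkl","rb"));cv2.imwrite("pics/w7.png",d["wrist"]["color"][:,:,::-1])
E
sleep 2
```

```text
13.77 [ 540.  -111.7  226.3] [-1.571e+00  1.000e-03 -1.526e+00] F [-1.   0.1 -0.6] w 64.4
```

View pics/w7.png

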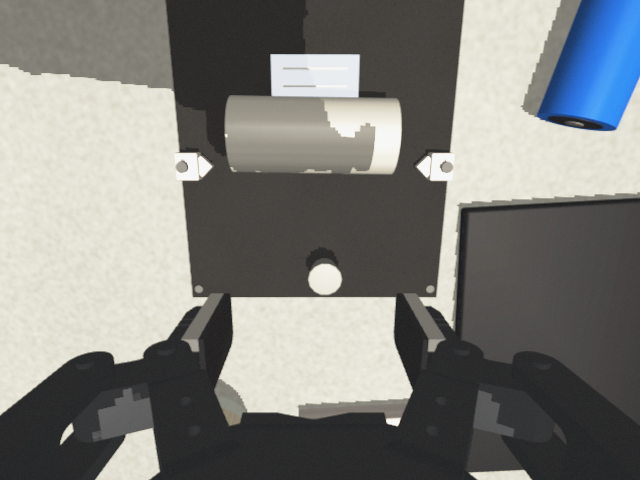

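View pics/l7.png

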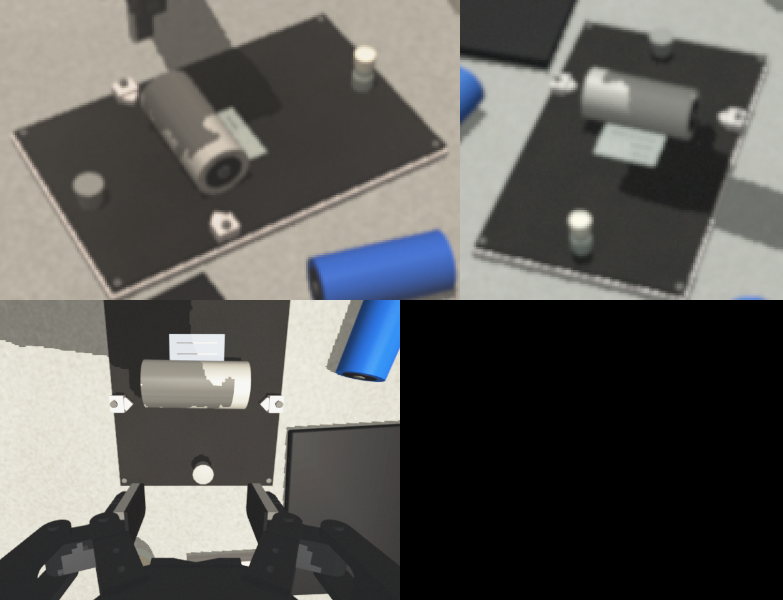

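```bash
python3 - <<'E'
from h import *
d=pickle.load(open("d7.pkl","rb"));i=d["wrist"]
for z in (18,25,32):
    a,b=ray(i,(213,166),z),ray(i,(416,166.5),z); print(z,a.round(1),b.round(1),np.linalg.norm(a-b).round(1),((a+b)/2).round(1),np.arctan2(b[1]-a[1],b[0]-a[0]).round(3))
P=[(225,135),(229,96.5),(310,96.5),(398,99),(402,137),(397,174),(310,173.5),(229,172.5)]
print(fitpts([(i,P)],[538,-48,.045]))
# scene+side crops for same
crop(i,160,80,300,220,2.6,"pics/w7c.png")
for n,(x,y,w,h) in {"scene":(225,205,90,100),"side":(275,200,115,80)}.items(): crop(d[n],x,y,w,h,6,f"pics/{n}7.png")
E
sleep 1
```

```text
18 [447.4 -76.7  18. ] [631.4 -69.2  18. ] 184.1 [539.4 -73.   18. ] 0.041
25 [449.2 -76.1  25. ] [629.5 -68.7  25. ] 180.4 [539.3 -72.4  25. ] 0.041
32 [450.9 -75.5  32. ] [627.6 -68.2  32. ] 176.8 [539.2 -71.8  32. ] 0.041
(array([ 5.37048e+02, -4.67210e+01,  2.60000e-02]), np.float64(1.59))
```

```bash
sleep 2
```

```text
(no output)
```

View pics/w7c.png

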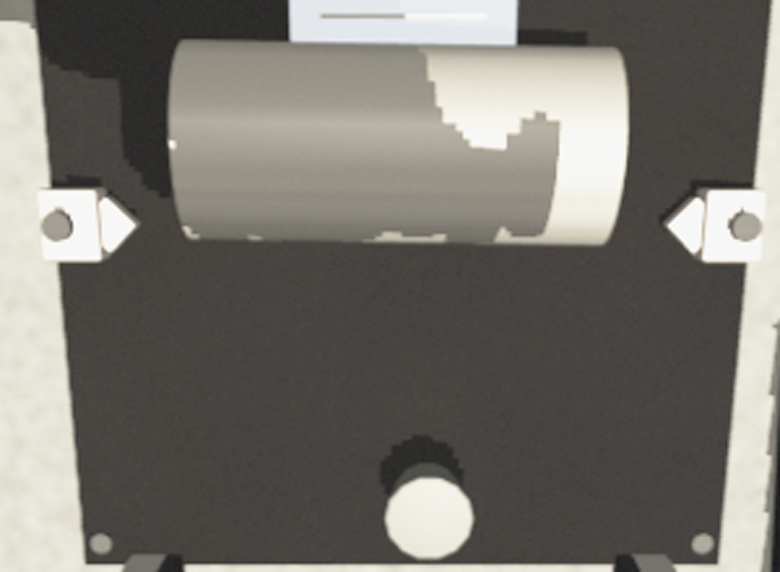

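View pics/scene7.png

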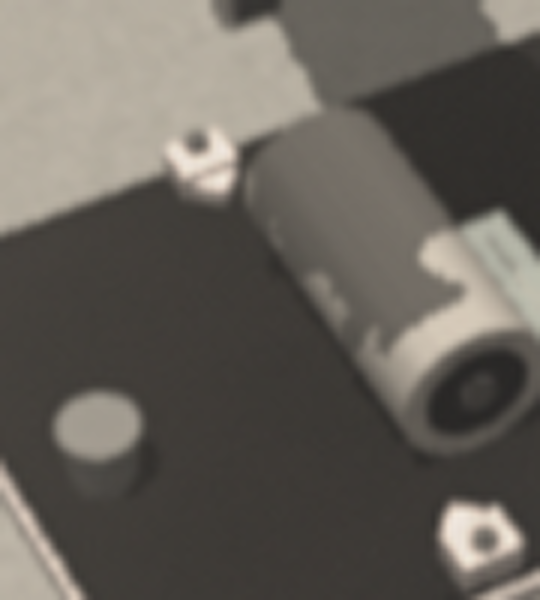

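View pics/side7.png

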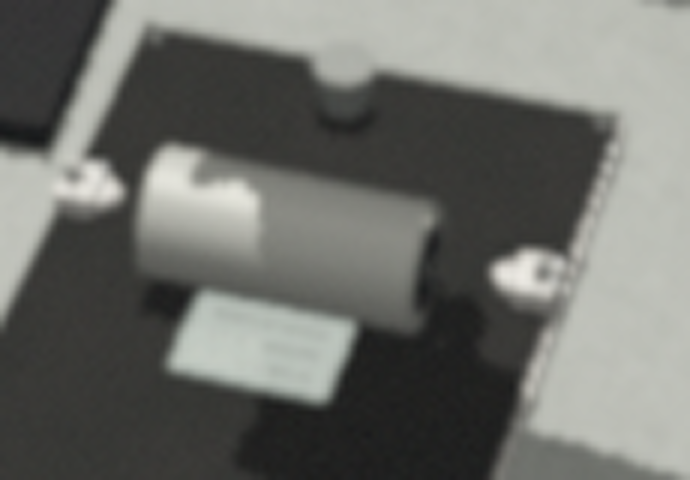

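Run:
```python
from h import *
d=pickle.load(open("d7.pkl","rb"));sc,sd,w=d["scene"],d["side"],d["wrist"]
o=lambda P,x,y,s:np.array(P)/s+[x,y]-.5+.5/s
ps=o([(245,185),(270,140),(330,107),(385,122),(455,215),(520,318),(540,360),(525,410),(450,455),(415,440),(330,310)],225,205,6)
pd=o([(137,215),(145,165),(170,145),(300,172),(435,202),(440,230),(428,300),(415,330),(270,300),(150,275)],275,200,6)
pw=o([(168,140),(180,40),(400,43),(618,48),(629,150),(610,244),(400,242),(190,239)],160,80,2.6)
g=[538,-48,.04]
for ob in ([(sc,ps)],[(sd,pd)],[(w,pw)],[(sc,ps),(sd,pd)]):print(fitpts(ob,g))
for n,i,a,b in(("sc",sc,o((230,190),225,205,6),o((448,503),225,205,6)),("sd",sd,o((490,272),275,200,6),o((125,195),275,200,6))):
    for z in(25,32): A,B=ray(i,a,z),ray(i,b,z);print(n,z,A.round(1),B.round(1),((A+B)/2).round(1))
c=o([(138,225),(663,225)],160,80,2.6)
print([ray(w,p,28).round(1) for p in c])
```

```text
(array([ 5.37372e+02, -4.49500e+01, -1.00000e-03]), np.float64(0.68))
(array([ 5.37388e+02, -4.54110e+01,  3.10000e-02]), np.float64(0.31))
(array([ 5.36798e+02, -4.61540e+01,  2.20000e-02]), np.float64(0.47))
(array([ 5.37398e+02, -4.50090e+01,  9.00000e-03]), np.float64(0.57))
sc 25 [447.6 -72.8  25. ] [628.3 -68.1  25. ] [538.  -70.4  25. ]
sc 32 [454.2 -75.4  32. ] [633.6 -70.7  32. ] [543.9 -73.   32. ]
sd 25 [448.6 -75.5  25. ] [627.9 -69.3  25. ] [538.2 -72.4  25. ]
sd 32 [446.7 -68.9  32. ] [625.  -62.7  32. ] [535.9 -65.8  32. ]
[array([449.7, -76. ,  28. ]), array([627.5, -68.3,  28. ])]
```

The wrist view puts the roller at about (537, -46) with yaw 0.02, and the pointer midpoint at about (539, -72) with yaw 0.04. Side and scene agree within about 2 mm. That leaves about 26 mm to roll, a finger stroke of about 52 mm.

Call:
{"fn": "servo_tool", "kwargs": {
  "increments": [
    {"dx":0,"dy":2,"dz":-2,"ax":0,"ay":0,"az":0,"claw":-0.5},
    {"dx":0,"dy":4,"dz":-5,"ax":0,"ay":0,"az":0,"claw":-0.5},
    {"dx":-0.1,"dy":6,"dz":-8,"ax":0,"ay":0,"az":0,"claw":-0.5},
    {"dx":-0.1,"dy":7.5,"dz":-11,"ax":0,"ay":0,"az":0,"claw":-0.5},
    {"dx":-0.1,"dy":7.6,"dz":-13.5,"ax":0,"ay":0,"az":0,"claw":-0.5},
    {"dx":-0.1,"dy":7.6,"dz":-14.5,"ax":0,"ay":0,"az":0,"claw":-0.5},
    {"dx":-0.1,"dy":7.6,"dz":-14.7,"ax":0,"ay":0,"az":0,"claw":-0.5},
    {"dx":-0.1,"dy":7.6,"dz":-14.7,"ax":0,"ay":0,"az":0,"claw":-0.5}
  ]
}}

```text
clock: 14.43
eef_pos: [538.7, -36.6, 78.9]
tool_rot: [-1.573, 0.0, -1.527]
force: [0.1, -0.6, -0.1]
width: 64.2
```

```bash
python3 look.py 8;sleep 2
```

```text
14.58 [540.3 -37.   80.9] [-1.568 -0.    -1.528] F [-0.5  0.  -0.3] w 64.0
```

View pics/l8.png

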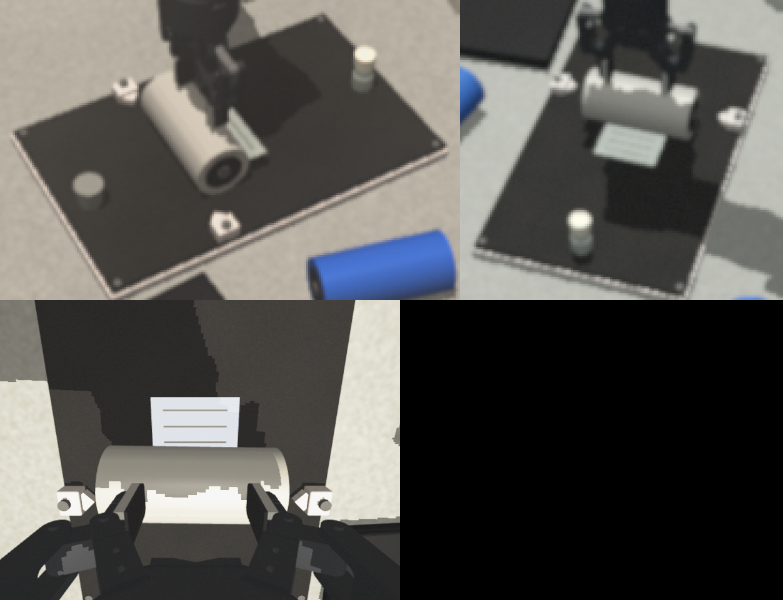

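Call:
{"fn": "servo_tool", "kwargs": {
  "increments": [
    {"dx":0,"dy":0,"dz":0,"ax":0,"ay":0,"az":0,"claw":-0.5},
    {"dx":0,"dy":0,"dz":0,"ax":0,"ay":0,"az":0,"claw":-0.5},
    {"dx":0,"dy":0,"dz":0,"ax":0,"ay":0,"az":0,"claw":-0.5}
  ]
}}

```text
clock: 14.83
eef_pos: [539.7, -36.8, 80.4]
tool_rot: [-1.569, -0.0, -1.527]
force: [0.3, 0.7, 0.9]
width: 64.1
```

Call:
{"fn": "servo_tool", "kwargs": {
  "increments": [
    {"dx":0,"dy":0,"dz":-0.3,"ax":0,"ay":0,"az":0,"claw":-0.5},
    {"dx":0,"dy":0,"dz":-0.6,"ax":0,"ay":0,"az":0,"claw":-0.5},
    {"dx":0,"dy":0,"dz":-0.8,"ax":0,"ay":0,"az":0,"claw":-0.5},
    {"dx":0,"dy":0,"dz":-0.9,"ax":0,"ay":0,"az":0,"claw":-0.5},
    {"dx":0,"dy":0,"dz":-0.9,"ax":0,"ay":0,"az":0,"claw":-0.5}
  ]
}}

```text
clock: 15.25
eef_pos: [539.2, -36.3, 71.6]
tool_rot: [-1.571, -0.001, -1.527]
force: [-2.9, 1.0, 12.6]
width: 64.2
```

Call:
{"fn": "servo_tool", "kwargs": {
  "increments": [
    {"dx":0.02,"dy":-0.3,"dz":0,"ax":0,"ay":0,"az":0,"claw":-0.5},
    {"dx":0.04,"dy":-0.8,"dz":0,"ax":0,"ay":0,"az":0,"claw":-0.5},
    {"dx":0.06,"dy":-1.4,"dz":0,"ax":0,"ay":0,"az":0,"claw":-0.5},
    {"dx":0.09,"dy":-2.0,"dz":0,"ax":0,"ay":0,"az":0,"claw":-0.5},
    {"dx":0.12,"dy":-2.6,"dz":0,"ax":0,"ay":0,"az":0,"claw":-0.5},
    {"dx":0.14,"dy":-3.1,"dz":0,"ax":0,"ay":0,"az":0,"claw":-0.5},
    {"dx":0.16,"dy":-3.5,"dz":0,"ax":0,"ay":0,"az":0,"claw":-0.5},
    {"dx":0.18,"dy":-3.9,"dz":0,"ax":0,"ay":0,"az":0,"claw":-0.5}
  ]
}}

```text
clock: 15.92
eef_pos: [540.4, -76.1, 71.5]
tool_rot: [-1.572, -0.001, -1.527]
force: [-2.4, 0.0, 10.1]
width: 63.9
```

Call:
{"fn": "servo_tool", "kwargs": {
  "increments": [
    {"dx":0.02,"dy":-0.4,"dz":0,"ax":0,"ay":0,"az":0,"claw":-0.5},
    {"dx":0.04,"dy":-0.8,"dz":0,"ax":0,"ay":0,"az":0,"claw":-0.5},
    {"dx":0.05,"dy":-1.1,"dz":0,"ax":0,"ay":0,"az":0,"claw":-0.5},
    {"dx":0.05,"dy":-1.3,"dz":0,"ax":0,"ay":0,"az":0,"claw":-0.5},
    {"dx":0.05,"dy":-1.3,"dz":0,"ax":0,"ay":0,"az":0,"claw":-0.5},
    {"dx":0.05,"dy":-1.3,"dz":0,"ax":0,"ay":0,"az":0,"claw":-0.5},
    {"dx":0.05,"dy":-1.3,"dz":0.6,"ax":0,"ay":0,"az":0,"claw":-0.5}
  ]
}}

```text
clock: 16.5
eef_pos: [540.9, -88.0, 75.8]
tool_rot: [-1.572, 0.001, -1.526]
force: [0.1, 1.4, -0.5]
width: 64.1
```

Call:
{"fn": "servo_tool", "kwargs": {
  "increments": [
    {"dx":0,"dy":-0.5,"dz":2,"ax":0,"ay":0,"az":0,"claw":-0.5},
    {"dx":0,"dy":-1,"dz":5,"ax":0,"ay":0,"az":0,"claw":-0.5},
    {"dx":0,"dy":-2,"dz":8,"ax":0,"ay":0,"az":0,"claw":-0.5},
    {"dx":0,"dy":-3,"dz":11,"ax":0,"ay":0,"az":0,"claw":-0.5},
    {"dx":0,"dy":-4,"dz":13,"ax":0,"ay":0,"az":0,"claw":-0.5},
    {"dx":0,"dy":-5,"dz":15,"ax":0,"ay":0,"az":0,"claw":-0.5},
    {"dx":0,"dy":-5,"dz":15,"ax":0,"ay":0,"az":0,"claw":-0.5},
    {"dx":0,"dy":-5,"dz":15,"ax":0,"ay":0,"az":0,"claw":-0.5}
  ]
}}

```text
clock: 17.17
eef_pos: [542.4, -138.7, 227.8]
tool_rot: [-1.568, -0.001, -1.528]
force: [0.6, 0.2, -0.0]
width: 63.8
```

```bash
python3 look.py 9
python3 - <<'E'
from h import *
d=pickle.load(open("d9.pkl","rb"));i=d["wrist"];crop(i,160,40,300,220,2.6,"pics/w9c.png")
E
sleep 2
```

```text
17.32 [ 540.9 -137.4  225.6] [-1.573e+00  1.000e-03 -1.525e+00] F [-0.   0.   1.3] w 64.3
```

View pics/l9.png

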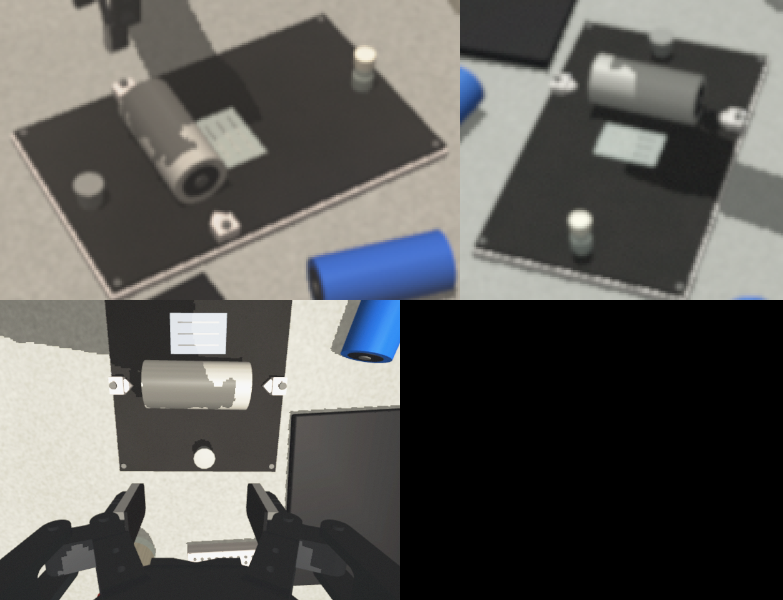

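View pics/w9c.png

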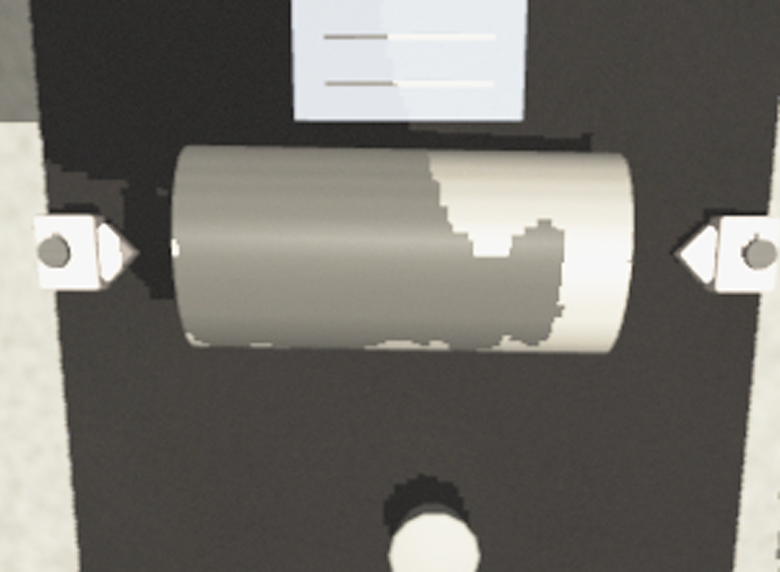

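```bash
python3 - <<'E'
from h import *
d=pickle.load(open("d9.pkl","rb"));w=d["wrist"]
o=lambda P,x,y,s:np.array(P)/s+[x,y]-.5+.5/s
pw=o([(172,240),(186,146),(400,149),(622,154),(633,245),(610,353),(400,350),(192,346)],160,40,2.6)
r,e=fitpts([(w,pw)],[538,-73,.03]);print(r,e)
a,b=[ray(w,p,25) for p in o([(137,253),(674,256)],160,40,2.6)];m=(a+b)/2;y=np.arctan2(b[1]-a[1],b[0]-a[0]);print(a,b,np.linalg.norm(a-b),m,y)
u=np.array([np.cos(y),np.sin(y)]);D=r[:2]-m[:2];print("x,y rel",D@u,D@[-u[1],u[0]],"yaw",r[2]-y)
for n,(x,yy,ww,h) in {"scene":(215,205,90,100),"side":(275,190,115,80)}.items(): crop(d[n],x,yy,ww,h,6,f"pics/{n}9.png")
E
sleep 2
```

```text
[ 5.37555e+02 -7.21270e+01  2.80000e-02] 0.18
[449.16827122 -76.39755169  25.        ] [628.32477234 -69.31055347  25.        ] 179.29661859317773 [538.74652178 -72.85405258  25.        ] 0.03953696941342192
x,y rel -1.1618526574157242 0.7735812853103389 yaw -0.01153696941342192
```

```bash
sleep 3
```

```text
(no output)
```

View pics/scene9.png

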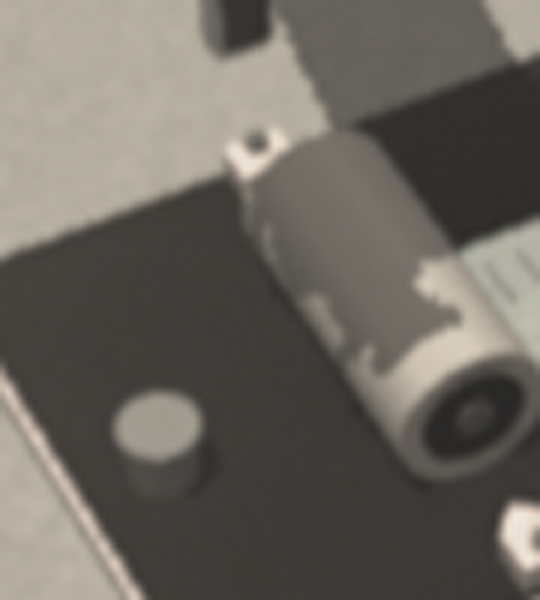

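View pics/side9.png

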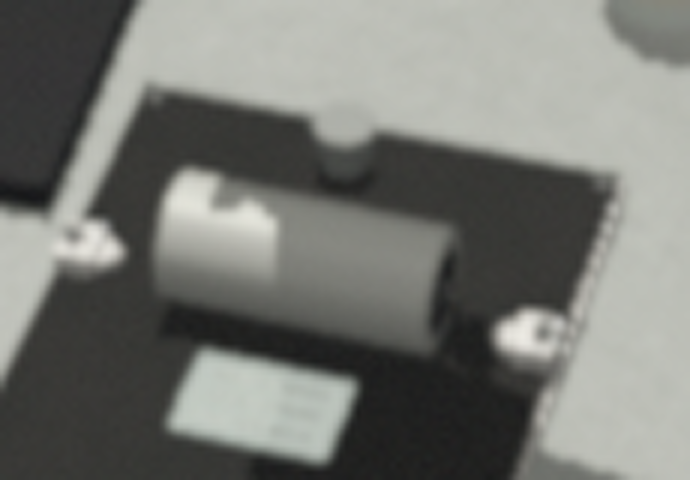

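Run:
```python
from h import *
d=pickle.load(open("d9.pkl","rb"))
o=lambda P,x,y,s:np.array(P)/s+[x,y]-.5+.5/s
pd=o([(155,250),(165,195),(192,167),(320,195),(450,222),(458,250),(447,325),(435,355),(300,325),(168,297)],275,190,6)
print(fitpts([(d["side"],pd)],[538,-72,.03]))
ps=o([(345,128),(385,145),(455,245),(520,345),(538,385),(520,440),(440,480),(405,462),(330,345),(265,260)],215,205,6)
print(fitpts([(d["scene"],ps)],[538,-72,.03]))
```

```text
(array([ 5.36598e+02, -7.17070e+01,  2.90000e-02]), np.float64(0.43))
(array([ 5.3861e+02, -7.1126e+01,  6.0000e-03]), np.float64(0.56))
```

Run:
```python
from cell import *
s=read_state();print(s["qd"].round(3),s["force"].round(1));print(finish_job())
```

```text
[-0.006  0.007  0.002  0.     0.002  0.001  0.   ] [-0.   0.   1.3]
the job is handed in; nothing more can be done
None
```

I rolled the steel roller across the chip to the pointers and handed the job in at about 17 s. `finish_job` gives no verdict.

- **Rolling:** I pressed both fingertips on the roller's top with 10–15 N and made six short strokes, lifting and resetting between them. The fingertips moved about twice as far as the roller, as they should when it rolls without slipping. Total travel was about 150 mm, roughly 285° of turn. I worked that angle out from the travel and did not measure it directly.
- **Final position (wrist camera):** The roller's middle is 0.8 mm off the line between the tips and 1.2 mm off midway along it. Its axis is within 0.012 rad of the line.
- **Other views:** The side and scene fits put the roller within about 1.5 mm of the wrist fit along the rolling direction. Its angle reads 0.03–0.035 rad off the line in the scene view, the coarsest of the three.
- **Clearances:** The gripper is about 150 mm above the roller and touches nothing. The vial, stopper and everything else in view looked unmoved in the pictures, though I did not measure each one.

My first three move calls were refused because keys were missing; nothing moved.

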